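# Open the serving hatch and send back the emptied nut cups

### The arm

A 7-joint arm with a two-finger parallel gripper is mounted at the origin on the work surface. World frame = base frame: x ahead of the robot, y to its left, z up, the work surface at z = 0. Lengths are in m, angles in rad, forces in N, time in s.
With the tool pointing down it reaches from about 0.425 to 0.825 m from the base axis. Payload 3.6 kg.
Tool frame: the origin (TCP) lies on the centre line of the jaws, within the pads' length; the fingertips stand 25 mm ahead of it and the grasp point (between the pads) lies 6 mm ahead of it (robot.tcp_to_tips is the z of the fingertips in the tool frame, in m); z points along the fingers, y is the line along which they close (so a half turn about z gives the same grasp; the last joint's range is limited). The gripper opens to 85 mm and grips with 20 to 120 N. Pads are 22 mm wide; open, the fingers measure 114 mm over their backs; the gripper's body (76 mm by 85 mm) begins 54 mm behind the grasp point. The pads swing forward as they close: fully open they stand 13 mm farther back than shut.
Start: joints at [1.268, 0.615, -0.013, 1.423, 0.008, 1.103, -0.04], TCP at [0.178, -0.625, 0.256] pointing down, gripper open.
Joint ranges: [-3.12, 3.12], [-0.3, 2.06], [-1.34, 1.32], [0.26, 2.42], [-1.36, 4.5], [0.01, 1.98], [-2.84, 2.84]. Speed limits (rad/s): [2.79, 2.79, 3.14, 3.14, 3.14, 3.14, 3.14].

### API

Orientations are given as a rotation vector (axis times angle).
In Python, from cell import robot gives the robot as it stands. The module is installed in compiled form; this text tells all that it offers. Calls block until the motion is done:
- robot.move_pose(position, orientation): joint-space move of the TCP to a pose.
- robot.line_to(position, rotation=None, rate=0.15): straight line of the TCP; rotation=None keeps the orientation; rate is the mean speed in m/s.
- robot.move_j(angles): joint-space move.
- robot.gripper_to(opening, strength=None): finger opening in m; strength is the grip in N (None keeps the last); returns when the fingers have stopped.
- robot.dwell(seconds).
- robot.solve_ik(position, orientation): joint angles nearest the present ones, or None.
- robot.read_camera(name): name is "scene" or "top" or "wrist"; returns the picture (420x560x3 uint8, red, green, blue); there is no depth.
- robot.calibration(name): a dict with "fov_y" (degrees; the focal length in pixels is half the picture's height over the tangent of half this angle, whatever the lens; pixels are square), "cx", "cy" (the principal point, pixels), "rvec" (rotation vector, rad) and "tvec" (3), from world to camera coordinates, as OpenCV has them; the wrist camera has in their place "tool_from_camera" (4x4, takes a point from camera to tool coordinates, whose origin is the TCP and whose axes are the flange's). Camera axes: x right, y down, z forward; pixel columns grow to the right and rows downward; lengths in m; the calibration is good to about 2 mm. The wrist camera is an equidistant fisheye: a pixel r from the principal point sees the ray r / f radians off the axis. A picture is of the moment at which its call begins: read the wrist's pose just before it. calibration takes no time and is no camera call.
A pose or a line that the arm cannot do raises robot.Unreachable and nothing moves.
- robot.finish_job(): hands the job in; it is judged then, once.
Trained networks look in the newest picture that a camera, given by its name, has taken for a name from the list of things; names that differ only in an ending like _2 or _b are one class to them, and where a whole thing is asked for, a point or a joint stands for the part that bears it (a point fixed in the world has none). Each returns a list of dicts, best first, with "p" (0 to 1); they miss things now and then, are a little off and sometimes report something else, mostly with a low value. They report only what shows in the picture. A call takes as long as a camera call. They do not tell look-alikes from the thing itself.
- robot.cut_out(camera, query): "region" (420x560 bool, what is visible of it) and "rect" ([left, top, right, bottom] as shares, 0 to 1, of the picture: columns of its width, rows of its height, round what is visible of it).
- robot.pinpoint(camera, query): "at" ([column, row] as shares, 0 to 1, of the picture: columns of its width, rows of its height: a listed point, or the origin of a listed thing).
Readings, each from a call of its own:
- robot.read_time_s(): time.
- robot.read_joint_positions(): joint angles.
- robot.read_qd(): joint speeds.
- robot.read_joint_torque(): joint torques, N m.
- robot.read_eef_pos(): TCP position.
- robot.read_ee_rot(): TCP orientation.
- robot.read_ft_force(): force on the tool from outside, world axes, zero at the start.
- robot.read_moment(): the same for the moment, N m.
- robot.read_width(): finger opening in m.
- robot.read_grip_force(): force on a finger pad.
Only numpy, scipy, OpenCV 4.12 (cv2) and the standard library are available. Lean on these libraries where they do the work, as an engineer would, in place of code of your own. Each camera call takes 0.05 s, during which the arm holds its last target. There are 200 camera calls.

### The job

Take the pole from its rack, hook it into the eye on the serving hatch and swing the flap down until it lies level, then lay the pole back in its rack the way it was. Pour the walnuts out of the two large cups through the funnel into the jar, and stand every cup, large and small, upright on the lowered flap. Leave the milk bottle and the drinking glass alone.

Things in the scene. Friction and masses are not known exactly. Their poses are not given: they have to be found in the camera images.
- hatch: Fixed wooden cupboard 400 mm wide, 310 high, 130 deep, standing on its side panels; a drop flap closes its front. Origin on the table under the middle of the front; x points into the cupboard (front looks to -x, to the middle of the table), y along the front, z up. Plates inside are part of it.
- flap (a joint): Flap angle, rad: 0 shut (upright), 1.571 level (stop). Panel 356 wide, 160 high, 12 mm thick, hinged at its lower inner edge, 130 mm above the table; its top swings out to the hatch's -x and down. A stay (friction 0.24 N m, damping 0.5 N m s/rad) holds it where left up to 0.6 rad; past about 0.9 it sinks level by itself in 5 to 10 s. Pull at the eye: 2 to 5 N. Level, its upper side is 130 mm up.
- eye (a point): Centre of the hole of the steel eye mid-way across the flap's outside: 135 mm from the hinge along the flap, 19 mm off the outer face. A square staple of 6 mm wire; its hole, 35 mm (off the face) by 38 mm (along the flap), is pierced sideways, parallel to the hinge (hatch's y), so a sideways hook stays in it through the whole swing. Outer bar 38 mm off the face.
- flap_hinge (a point): Middle of the flap's hinge line, 130 mm above the table, on the front plane of the hatch; fixed, with the hatch's axes. Eye at flap angle a: -(31 cos a + 135 sin a) mm along the hatch's x, (135 cos a - 31 sin a) mm above the hinge.
- pole: Hatch pole, about 160 g: dark wooden bar 18 mm square, 200 mm long, along its own x, origin at the bar's centre, z up as it lies in the rack. From its +x end an 8 mm steel rod goes on to x = 150 mm, turns square to the side to y = -35 mm, and turns back 10 mm towards the bar (x = 140 mm): a hook lying in the bar's xy plane.
- hook (a point): Middle of the hook's sideways leg (x = 150, y = -17.5, z = 0 mm in the pole's frame); the 8 mm leg runs along the pole's y and its free end points to the pole's -y. Between rod and turned-back end there is 27 mm for the eye's 6 mm wire.
- rack: Wooden pole rest, fixed: base 190 x 90 mm, two posts 130 mm apart along its x (12 mm thick), each with an upward-open notch 32 mm wide (across, rack's y), floor 60 mm above the table, cheeks 13 mm high. Origin on the table under its middle. The pole lies in both notches along the rack's x, hook end to the rack's +x.
- rack_seat (a point): Where the centre of the pole's bar belongs in the rack: 69 mm above the table, over the rack's middle.
- jar: Clear jar in a wooden foot with a steel canning funnel on its mouth, all fixed together. Origin on the table, z up, axis vertical. Jar 74 mm wide outside, 68 mm inside, inner floor 16 mm above the table, about 110 mm high; funnel spout 54 mm wide inside at 100 mm height.
- funnel_mouth (a point): Centre of the funnel's round upper rim, 150 mm above the table, 160 mm wide; its sides slope 45 degrees to the spout.
- cup1: White ceramic cup without handle, open at the top, always there, holding up to three walnuts. 80 mm high, 66 mm wide at the rim, 56 mm at the base, wall 3 mm, 130 to 210 g. Origin at the centre of its underside, z up its axis.
- cup2: White ceramic cup without handle, open at the top, always there, holding up to three walnuts. 80 mm high, 66 mm wide at the rim, 56 mm at the base, wall 3 mm, 130 to 210 g. Origin at the centre of its underside, z up its axis.
- small1: Small white espresso cup without handle, empty; one or two such are there (an absent one reads None from the start). 60 mm high, 44 mm wide at the rim, 38 mm at the base, wall 3 mm, 70 to 120 g. Origin at the centre of its underside, z up its axis.
- small2: Small white espresso cup without handle, empty; one or two such are there (an absent one reads None from the start). 60 mm high, 44 mm wide at the rim, 38 mm at the base, wall 3 mm, 70 to 120 g. Origin at the centre of its underside, z up its axis.
- nut1: Walnut, ball 23 mm across, 12 g; starts in cup1 if present (three to six are there; absent ones read None). Origin at its centre.
- nut2: Walnut, ball 23 mm across, 12 g; starts in cup1 if present (three to six are there; absent ones read None). Origin at its centre.
- nut3: Walnut, ball 23 mm across, 12 g; starts in cup1 if present (three to six are there; absent ones read None). Origin at its centre.
- nut4: Walnut, ball 23 mm across, 12 g; starts in cup2 if present (three to six are there; absent ones read None). Origin at its centre.
- nut5: Walnut, ball 23 mm across, 12 g; starts in cup2 if present (three to six are there; absent ones read None). Origin at its centre.
- nut6: Walnut, ball 23 mm across, 12 g; starts in cup2 if present (three to six are there; absent ones read None). Origin at its centre.
- milk: Bystander: milk bottle, 72 mm wide, 220 mm high, origin under its centre. Leave it alone.
- tumbler: Bystander: drinking glass, 68 mm wide, 100 mm high, origin under its centre. Leave it alone.
There are look-alikes about, which are no part of the job. Leave any pink look-alike of the small1 alone. What is shaped like the small2 but red is not meant.

How it is judged:
By the outcome, as a careful person would: the job done as asked, in the order asked, and still so for the second after the job is handed in, with the robot touching nothing.
Of small1, small2 only 1 to 2 are there at a start; the rules pass over those that are not, and their reading is None.
Of nut1, nut2, nut3, nut4, nut5, nut6 only 3 to 6 are there at a start; the rules pass over those that are not, and their reading is None.
At some moment in a run one of cup1, cup2, small1, small2 may be knocked a few centimetres aside while the robot is not near it.
It also fails if it takes over 210 s, if anything falls off the work surface, if the arm or the gripper's body presses on something with over 40 N, if the wrist force passes 120 N, or if a joint passes its speed limit or range.

## Working session

There is one attempt and no reset: what is moved stays moved. The work goes in short steps, each a Python script; the robot and the scene stay as the last script left them, time stands still between calls to the robot, and variables do not carry over. Pictures are saved under pics/ and viewed, at most 14 in all, crops included, and the job is handed in when it is done.

```bash
mkdir -p pics; ls
cat > h.py <<'E'
import numpy as np, cv2
from scipy.spatial.transform import Rotation as R
from cell import robot
def cam(n):
    c=robot.calibration(n); f=210/np.tan(np.radians(c["fov_y"])/2); return c,f
def ray(n,px,pose=None):
    """px (col,row) -> origin, dir in world"""
    c,f=cam(n); d=np.array([px[0]-c["cx"],px[1]-c["cy"]],float)
    if n=="wrist":
        r=np.hypot(*d); th=r/f; v=np.array([*(d/r*np.sin(th) if r>0 else (0,0)),np.cos(th)])
        T=np.array(c["tool_from_camera"]); p,rv=pose; Rw=R.from_rotvec(rv).as_matrix()
        return Rw@T[:3,3]+p, Rw@T[:3,:3]@v
    M=R.from_rotvec(c["rvec"]).as_matrix(); t=np.array(c["tvec"])
    return -M.T@t, M.T@np.array([d[0]/f,d[1]/f,1])
def at_z(n,px,z,pose=None):
    o,d=ray(n,px,pose); return o+d*(z-o[2])/d[2]
def proj(n,P,pose=None):
    c,f=cam(n); P=np.asarray(P,float)
    if n=="wrist":
        T=np.array(c["tool_from_camera"]); p,rv=pose
        v=T[:3,:3].T@(R.from_rotvec(rv).as_matrix().T@(P-p)-T[:3,3])
        th=np.arctan2(np.hypot(v[0],v[1]),v[2]); k=f*th/max(np.hypot(v[0],v[1]),1e-9)
        return np.array([c["cx"]+k*v[0],c["cy"]+k*v[1]])
    v=R.from_rotvec(c["rvec"]).as_matrix()@P+np.array(c["tvec"])
    return np.array([c["cx"]+f*v[0]/v[2],c["cy"]+f*v[1]/v[2]])
def pose(): return np.array(robot.read_eef_pos()),np.array(robot.read_ee_rot())
def snap(n,name=None):
    p=pose() if n=="wrist" else None
    im=robot.read_camera(n)
    if name: cv2.imwrite(f"pics/{name}.png",im[:,:,::-1])
    return im,p
S=np.array([560,420])
def pts(n,q): return [(np.array(d["at"])*S,d["p"]) for d in robot.pinpoint(n,q)]
E
python3 - <<'E'
from h import *
for n in("scene","top"):
    im,_=snap(n,n+"0")
    c,f=cam(n); print(n,f,ray(n,(280,210)))
    for q in "hatch flap_hinge eye pole hook rack rack_seat jar funnel_mouth cup1 small1 nut1 milk tumbler".split():
        print(q,[(a.round().astype(int).tolist(),round(p,2)) for a,p in pts(n,q)])
c=robot.calibration("wrist");print(c, robot.read_time_s(),robot.read_ee_rot())
E
```

```text
pics
scene 398.2264583237769 (array([ 1.2060603 , -0.55315362,  0.8011393 ]), array([-0.64258619,  0.46259289, -0.61094589]))
hatch []
flap_hinge [([390, 161], 0.62), ([373, 230], 0.27)]
eye [([391, 128], 0.63), ([249, 252], 0.54), ([210, 280], 0.35)]
pole [([334, 253], 0.87)]
hook [([373, 230], 0.64)]
rack [([331, 267], 0.78)]
rack_seat [([333, 248], 0.77)]
jar [([250, 249], 0.59)]
funnel_mouth [([242, 207], 0.79)]
cup1 [([213, 282], 0.84), ([187, 325], 0.8)]
small1 [([160, 289], 0.8), ([111, 314], 0.75), ([185, 253], 0.71), ([205, 232], 0.49)]
nut1 [([390, 162], 0.56)]
milk [([256, 334], 0.78)]
tumbler [([307, 311], 0.91)]
top 524.9729741181297 (array([ 0.39936767, -0.04840148,  1.71355967]), array([ 0.09578768,  0.01461976, -0.99534112]))
hatch [([355, 227], 0.73), ([148, 233], 0.58), ([362, 270], 0.35)]
flap_hinge [([138, 227], 0.91)]
eye [([358, 222], 0.75), ([137, 228], 0.74)]
pole [([272, 178], 0.86), ([151, 231], 0.56), ([139, 229], 0.55)]
hook [([218, 175], 0.55)]
rack [([269, 179], 0.6)]
rack_seat [([270, 177], 0.87)]
jar [([314, 239], 0.81)]
funnel_mouth [([318, 238], 0.95), ([393, 193], 0.21)]
cup1 [([356, 227], 0.8), ([391, 200], 0.71)]
small1 [([331, 283], 0.63), ([395, 240], 0.59), ([435, 233], 0.56), ([361, 269], 0.46)]
nut1 [([388, 199], 0.61), ([354, 226], 0.57), ([395, 191], 0.56), ([361, 226], 0.48), ([360, 219], 0.44), ([395, 199], 0.41)]
milk [([354, 226], 0.56), ([354, 162], 0.55)]
tumbler [([312, 157], 0.6)]
{'fov_y': 65.70646984690485, 'cx': 278.8659444945757, 'cy': 212.5187852135514, 'tool_from_camera': array([[ 4.18150529e-04, -9.62099392e-01, -2.72698709e-01,
         6.87383293e-02],
       [ 9.99999761e-01,  2.52113821e-04,  6.43904317e-04,
        -6.10668619e-05],
       [-5.50748839e-04, -2.72698913e-01,  9.62099267e-01,
        -1.18082588e-01],
       [ 0.00000000e+00,  0.00000000e+00,  0.00000000e+00,
         1.00000000e+00]])} 1.5 [-3.11148741e+00 -4.33531507e-01 -5.22149542e-05]
```

```bash
ls pics; sleep 1
```

```text
scene0.png
top0.png
```

View pics/scene0.png

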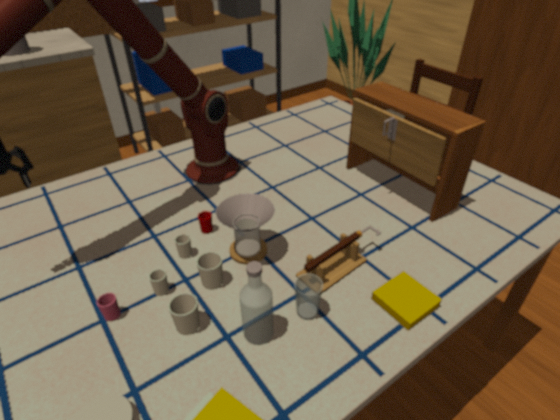

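View pics/top0.png

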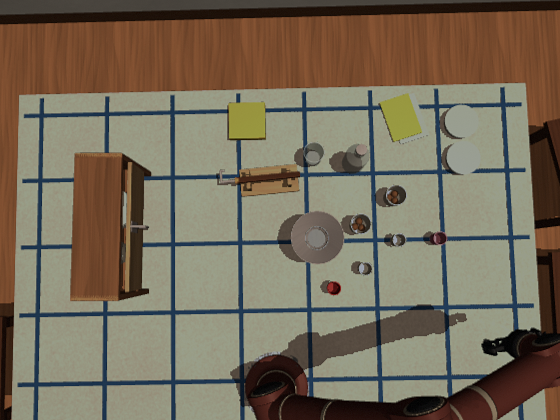

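Run:
```python
from h import *
def sh(k,n,px,z): print(k,n,at_z(n,px,z).round(3))
for k,t,s,z in [("eye",(137,228),(391,128),.265),("hinge",(138,227),(390,161),.13),("pole",(272,178),(334,253),.069),("hook",(218,175),(373,230),.069),
 ("rack",(269,179),(331,267),0),("seat",(270,177),(333,248),.069),("jar",(314,239),(250,249),0),("fun",(318,238),(242,207),.15),
 ("cupA",(356,227),(213,282),0),("cupB",(391,200),(187,325),0),("sm1",(331,283),(205,232),0),("sm2",(361,269),(185,253),0),("sm3",(395,240),(160,289),0),("sm4",(435,233),(111,314),0),("milk",(354,162),(256,334),0),("tumb",(312,157),(307,311),0)]:
    sh(k,"top",t,z); sh(k,"scene",s,z)
```

```text
eye top [0.497 0.371 0.265]
eye scene [0.516 0.357 0.265]
hinge top [0.509 0.407 0.13 ]
hinge scene [0.504 0.398 0.13 ]
pole top [ 0.66  -0.001  0.069]
pole scene [0.671 0.006 0.069]
hook top [0.673 0.17  0.069]
hook scene [0.667 0.157 0.069]
rack top [0.668 0.011 0.   ]
rack scene [0.657 0.014 0.   ]
seat top [0.663 0.005 0.069]
seat scene [0.655 0.017 0.069]
jar top [ 0.467 -0.132  0.   ]
jar scene [ 0.462 -0.127  0.   ]
fun top [ 0.464 -0.137  0.15 ]
fun scene [ 0.449 -0.135  0.15 ]
cupA top [ 0.503 -0.27   0.   ]
cupA scene [ 0.51  -0.275  0.   ]
cupB top [ 0.589 -0.387  0.   ]
cupB scene [ 0.594 -0.391  0.   ]
sm1 top [ 0.324 -0.184  0.   ]
sm1 scene [ 0.315 -0.197  0.   ]
sm2 top [ 0.367 -0.282  0.   ]
sm2 scene [ 0.363 -0.287  0.   ]
sm3 top [ 0.458 -0.395  0.   ]
sm3 scene [ 0.449 -0.399 -0.   ]
sm4 top [ 0.478 -0.526  0.   ]
sm4 scene [ 0.453 -0.528  0.   ]
milk top [ 0.718 -0.27   0.   ]
milk scene [ 0.714 -0.272  0.   ]
tumb top [ 0.738 -0.132  0.   ]
tumb scene [ 0.733 -0.134  0.   ]
```

Top view: the white small cups are at (362,269) and (397,240). The look-alikes are the red one at (333,288) and the pink one at (438,238). The large cups with nuts are at (358,224) and (394,196), milk at (356,158), tumbler at (313,155). The pole is unique at (268,178), with its hook end to the left. Next I'll probe IK for the whole plan and move above the rack for a close look.

```bash
cat >> h.py <<'E'
def rot(z,y):
    z=np.array(z,float);z/=np.linalg.norm(z);y=np.array(y,float);y-=z*(y@z);y/=np.linalg.norm(y)
    return R.from_matrix(np.column_stack([np.cross(y,z),y,z]))
def down(yaw): # tool x axis at yaw, pointing down ; y = z x x
    x=np.array([np.cos(yaw),np.sin(yaw),0]); z=np.array([0,0,-1.]); return rot(z,np.cross(z,x))
def side(yaw,pitch,roll=0): # tool z heading yaw, pitch below horizontal, fingers horizontal, roll about tool z
    z=[np.cos(yaw)*np.cos(pitch),np.sin(yaw)*np.cos(pitch),-np.sin(pitch)]
    return rot(z,[-np.sin(yaw),np.cos(yaw),0])*R.from_rotvec([0,0,roll])
def ik(grasp,r,off=.006):
    return robot.solve_ik(list(np.array(grasp)-r.as_matrix()[:,2]*off),list(r.as_rotvec()))
E
python3 - <<'E'
from h import *
d=np.radians
def t(k,P,r):
    q=ik(P,r); return None if q is None else np.round(q,2).tolist()
for yaw in (4,94,-86,184):
    print("pole",yaw,[t(0,P,down(d(yaw))) for P in [(.663,.005,.069),(.663,.005,.2),(.45,.21,.265),(.5,.21,.265),(.5,.115,.099)]])
for nm,c in [("A",(.506,-.272,.05)),("B",(.591,-.389,.05)),("F",(.464,-.135,.24))]:
  for p in (15,25,35):
    print(nm,p,[(yaw,ro) for yaw in range(-90,100,15) for ro in (0,150,-150,180) if (nm=="F" or ro in(0,180)) and ik(c,side(d(yaw),d(p),d(ro))) is not None])
E
```

```text
pole 4 [[-0.05, 0.83, 0.02, 1.55, -0.02, 0.76, -1.52], [0.01, 0.68, -0.1, 1.44, 0.07, 1.02, -1.6], [0.03, 0.44, -0.73, 1.82, 0.35, 1.01, -2.35], [-0.06, 0.48, -0.57, 1.71, 0.3, 1.04, -2.23], [-0.21, 0.62, -0.08, 1.97, 0.09, 0.55, -1.86]]
pole 94 [[0.17, 0.86, -0.38, 1.54, 0.4, 0.81, -0.29], [0.21, 0.72, -0.47, 1.44, 0.35, 1.07, -0.25], [0.26, 0.6, -1.18, 1.82, 0.61, 1.15, -1.06], [0.23, 0.66, -1.13, 1.7, 0.64, 1.21, -1.0], [0.01, 0.65, -0.42, 1.97, 0.45, 0.61, -0.64]]
pole -86 [[-0.27, 0.87, 0.43, 1.56, -0.45, 0.81, -2.74], [-0.57, 0.93, 1.13, 1.46, -0.86, 1.29, -2.43], [0.25, 0.59, -1.15, 1.82, 0.59, 1.13, 2.11], [0.24, 0.67, -1.15, 1.7, 0.65, 1.21, 2.14], [0.4, 0.92, -1.15, 1.96, 1.03, 1.02, 1.95]]
pole 184 [[0.36, 0.95, -0.76, 1.54, 0.76, 0.96, 1.0], [0.38, 0.81, -0.83, 1.43, 0.62, 1.18, 1.11], [0.27, 0.62, -1.21, 1.82, 0.63, 1.17, 0.49], [0.29, 0.76, -1.32, 1.7, 0.76, 1.3, 0.46], [0.03, 0.66, -0.46, 1.97, 0.48, 0.62, 0.9]]
A 15 [(-90, 0), (-90, 180), (-75, 0), (-75, 180), (-60, 0), (-60, 180), (0, 0), (0, 180), (15, 0), (15, 180), (30, 0), (30, 180), (45, 0), (45, 180), (60, 0), 
[... 1527 characters left out ...]
 (90, -150), (90, 180)]
F 25 [(-90, 0), (-90, 150), (-90, -150), (-90, 180), (-75, 0), (-75, 150), (-75, -150), (-75, 180), (30, 0), (30, 150), (30, -150), (30, 180), (45, 0), (45, 150), (45, -150), (45, 180), (60, 0), (60, 150), (60, -150), (60, 180), (75, 0), (75, 150), (75, -150), (75, 180), (90, 0), (90, 150), (90, -150), (90, 180)]
F 35 [(-90, 0), (-90, 150), (-90, -150), (-90, 180), (-75, 0), (-75, 150), (-75, -150), (-75, 180), (-60, 0), (-60, 150), (-60, -150), (-60, 180), (30, 0), (30, 150), (30, -150), (30, 180), (45, 0), (45, 150), (45, -150), (45, 180), (60, 0), (60, 150), (60, -150), (60, 180), (75, 0), (75, 150), (75, -150), (75, 180), (90, 0), (90, 150), (90, -150), (90, 180)]
```

Run:
```python
from h import *
d=np.radians
p,_=pose(); robot.line_to([p[0],p[1],.42],rate=.4)
r=down(d(94))
robot.move_pose([.655,-.03,.26],list(r.as_rotvec())); print(robot.read_time_s())
im,ps=snap("wrist","w_rack")
for q,z in [("pole",.069),("hook",.069),("rack",0),("rack_seat",.069)]:
    print(q,[(a.round().astype(int).tolist(),round(p,2),at_z("wrist",a,z,ps).round(4)) for a,p in pts("wrist",q)])
c=robot.cut_out("wrist","pole"); np.save("polemask.npy",c[0]["region"]); print(c[0]["p"],c[0]["rect"])
robot.move_pose([.49,.20,.42],list(r.as_rotvec()));print(robot.read_time_s())
im,ps=snap("wrist","w_eye")
for q,z in [("eye",.265),("flap_hinge",.13)]:
    print(q,[(a.round().astype(int).tolist(),round(p,2),at_z("wrist",a,z,ps).round(4)) for a,p in pts("wrist",q)])
print(ps)
```

```text
4.8083
pole [([289, 152], 0.64, array([0.6619, 0.01  , 0.069 ]))]
hook []
rack [([288, 145], 0.66, array([0.6624, 0.0115, 0.    ]))]
rack_seat [([289, 150], 0.56, array([0.6615, 0.0119, 0.069 ]))]
0.93 [0.5036, 0.0033, 0.5857, 0.6033]
6.3417
eye [([305, 12], 0.78, array([0.5015, 0.3645, 0.265 ]))]
flap_hinge [([301, 19], 0.63, array([0.5043, 0.4026, 0.13  ])), ([304, 12], 0.31, array([0.5071, 0.4121, 0.13  ]))]
(array([0.49114247, 0.19799316, 0.4188225 ]), array([ 2.14642559,  2.29360519, -0.00350564]))
```

View pics/w_rack.png

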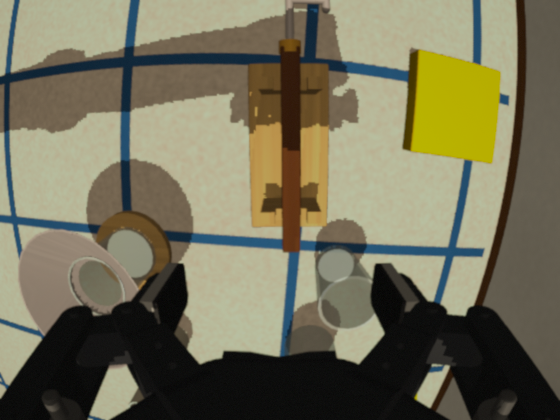

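View pics/w_eye.png

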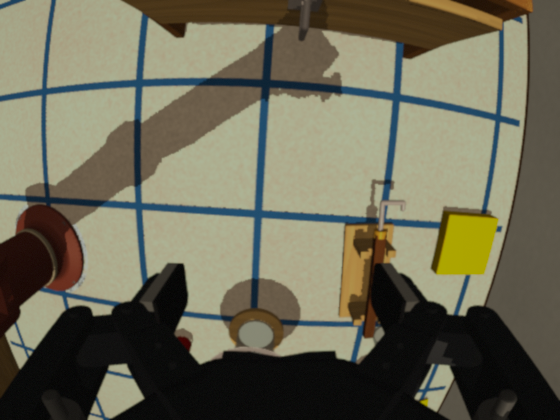

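Run:
```python
from h import *
d=np.radians
r=side(d(90),d(45),np.pi)
print(ik([.5,.18,.34],r))
robot.move_pose([.5,.18,.34],list(r.as_rotvec())); robot.dwell(.2);print(robot.read_time_s())
im,ps=snap("wrist","w_eye2")
R_=[]
for q,z in [("eye",.265),("flap_hinge",.13)]:
    L=pts("wrist",q); print(q,[(a.round().astype(int).tolist(),round(p,2),at_z("wrist",a,z,ps).round(4)) for a,p in L])
np.savez("ps.npz",p=ps[0],r=ps[1])
```

```text
[ 0.59905235  0.50622701 -0.89469268  1.82135572 -0.50180111  0.87757532
  0.10857561]
7.4083
eye [([283, 117], 0.62, array([0.502 , 0.3646, 0.265 ]))]
flap_hinge [([284, 168], 0.9, array([0.5058, 0.4076, 0.13  ])), ([284, 118], 0.72, array([0.5064, 0.5015, 0.13  ]))]
```

View pics/w_eye2.png

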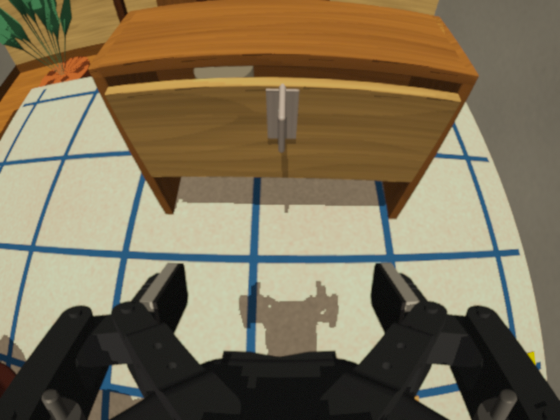

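Run:
```python
from h import *
z=np.load("ps.npz"); ps=(z["p"],z["r"])
f=lambda px,z,n="wrist",q=ps: at_z(n,px,z,q).round(4)
print("feet",f((168,214),0),f((395,218),0))
print("flap bot",f((153,177),.13),f((408,182),.13))
print("flap top outer",f((107,91),.29),f((461,99),.29))
print("bar",f((283,90),.287),f((283,152),.243))
print("eye top",at_z("top",(147,228),.287),"scene",at_z("scene",(391,128),.265))
for n,px,q in [("w",(283,117),ps)]:
    pass
# least-squares eye from wrist2, scene
A=[];b=[]
for o,dd in [ray("wrist",(283,117),ps),ray("scene",(391,128))]:
    dd=dd/np.linalg.norm(dd);M=np.eye(3)-np.outer(dd,dd);A.append(M);b.append(M@o)
print("tri",np.linalg.lstsq(np.vstack(A),np.hstack(b),rcond=None)[0])
p0=(np.array([.655,-.03,.26]),down(np.radians(94)).as_rotvec())
a=at_z("wrist",(289,42),.078,p0);c=at_z("wrist",(291,250),.078,p0);print("bar",a,c,(a+c)/2,np.degrees(np.arctan2(*(a-c)[1::-1])),np.linalg.norm(a-c))
a=at_z("wrist",(288,65),.0,p0);c=at_z("wrist",(290,227),.0,p0);print("rackbase",(a+c)/2,np.degrees(np.arctan2(*(a-c)[1::-1])))
```

```text
feet [0.3076 0.408  0.    ] [0.7004 0.4033 0.    ]
flap bot [0.3268 0.3943 0.13  ] [0.6748 0.3893 0.13  ]
flap top outer [0.3269 0.3883 0.29  ] [0.6791 0.3818 0.29  ]
bar [0.5018 0.3774 0.287 ] [0.5024 0.3411 0.243 ]
eye top [0.49494955 0.3367503  0.287     ] scene [0.51632575 0.35701905 0.265     ]
tri [0.50223873 0.37582955 0.25413525]
bar [0.6534463  0.11558395 0.078     ] [ 0.6705235  -0.08369523  0.078     ] [0.6619849  0.01594436 0.078     ] 94.89798752869022 0.20000955458152184
rackbase [0.66377238 0.01097452 0.        ] 95.02538883380066
```

```bash
cat >> h.py <<'E'
TH=np.radians(89.2); HX=np.array([np.cos(TH),np.sin(TH),0]); HY=np.array([-np.sin(TH),np.cos(TH),0]); Z=np.array([0,0,1.])
HINGE=np.array([.502,.402,.13])
PR=np.array([.662,.0155,.069]); PYAW=np.radians(94.9)
def go(P,r,rate=.3): robot.line_to(list(np.array(P)-r.as_matrix()[:,2]*.006),list(r.as_rotvec()),rate=rate)
def mv(P,r): robot.move_pose(list(np.array(P)-r.as_matrix()[:,2]*.006),list(r.as_rotvec()))
def hookpole(H): # pole centre for leg-mid at H, pole along HX
    return H-.150*HX+.0175*HY
def ft(): return np.round(robot.read_ft_force(),1)
E
python3 - <<'E'
from h import *
robot.line_to([.5,.12,.40],list(down(PYAW).as_rotvec()),rate=.3)
r=down(PYAW); mv(PR+[0,0,.12],r); robot.gripper_to(.05,60); go(PR,r,.15); robot.dwell(.2)
print(pose(),ft()); robot.gripper_to(0,60); print(robot.read_width(),ft(),robot.read_time_s())
go(PR+[0,0,.15],r,.2); print(ft(),robot.read_width())
r2=down(TH); E0=HINGE-.031*HX+.135*Z
H=E0+.005*HX   # hook leg so that hook extents are centred in hole
C=hookpole(H)
mv(C+.065*HY-.06*HX+[0,0,.0],r2); print(robot.read_joint_positions(),robot.read_time_s())
go(C+.065*HY,r2,.15); robot.dwell(.2); print(pose(),C,ft())
snap("scene","s_hook")
im=cv2.imread("pics/s_hook.png")[60:240,300:460]; cv2.imwrite("pics/s_hookc.png",cv2.resize(im,None,fx=3.3,fy=3.3,interpolation=cv2.INTER_CUBIC))
print("proj eye",proj("scene",E0),"hook",proj("scene",H+.065*HY))
print(pts("scene","hook"),pts("scene","eye"))
E
```

```text
(array([0.66266074, 0.01563382, 0.07618133]), array([2.1235763 , 2.31322927, 0.00245724])) [ 0.4  0.6 -0.2]
0.016832772738175853 [-0.1 -1.   2.2] 11.575
[-0.2  0.3 -1.7] 0.01688068846920629
[ 0.01603201  0.33603573 -0.59035082  1.93892787  0.23091527  0.9324993
 -0.70302191] 13.6
(array([0.4174029 , 0.22568573, 0.27080867]), array([ 2.23905112e+00,  2.20275697e+00, -1.56965663e-03])) [0.48204436 0.22626149 0.265     ] [ 0.5  0.2 -1.5]
proj eye [390.37574863 125.03314128] hook [375.80468838 117.30803059]
[(array([372.68 , 119.112]), 0.84), (array([257.6  , 333.606]), 0.71)] [(array([390.824, 127.89 ]), 0.64)]
```

View pics/s_hookc.png

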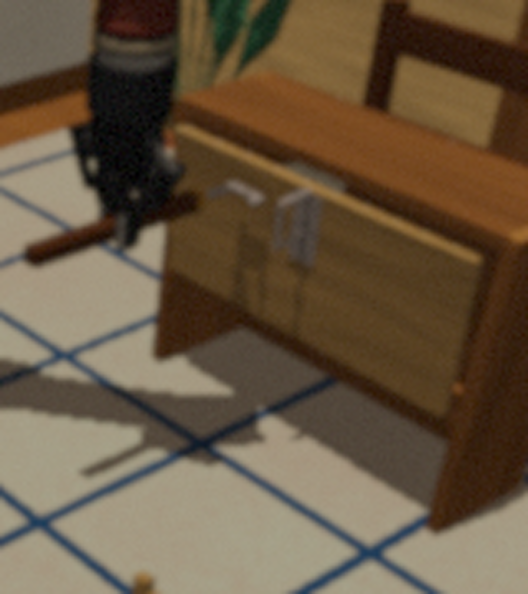

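Run:
```python
from h import *
im=cv2.imread("pics/s_hook.png"); x0,y0,k=355,95,10
c=cv2.resize(im[y0:y0+58,x0:x0+60],None,fx=k,fy=k,interpolation=cv2.INTER_CUBIC)
def L(ps,col):
    q=[tuple(int(v) for v in ((proj("scene",p)-[x0,y0]+.5)*k)) for p in ps]
    for a,b in zip(q,q[1:]): cv2.line(c,a,b,col,1)
o=lambda h,z:HINGE-h*HX+z*Z
L([o(.012,.113),o(.050,.113),o(.050,.157),o(.012,.157)],(0,255,0))
p,rv=pose(); C=p+[0,0,-.006]
L([C+.1*HX,C+.15*HX,C+.15*HX-.035*HY,C+.14*HX-.035*HY],(0,0,255))
cv2.imwrite("pics/ov.png",c)
```

```text
(no output)
```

View pics/ov.png

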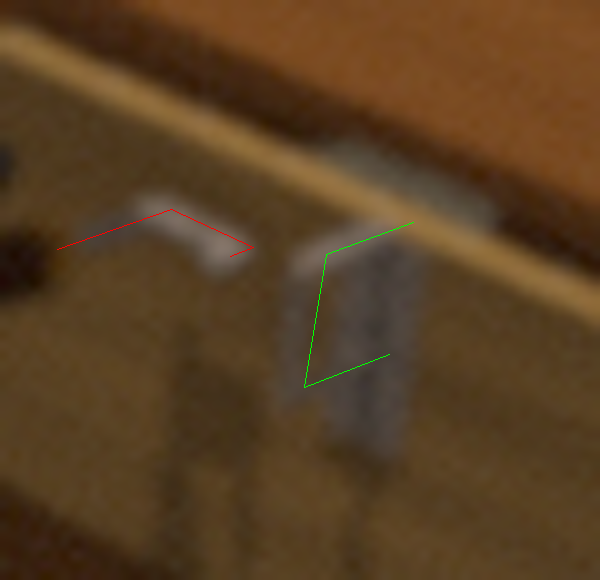

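The overlay shows hook and eye offset from the model by about the same amount (-2 px), so they line up to within 2 mm. I'll insert the hook and pull.

```bash
cat > pull.py <<'E'
from h import *
r2=down(TH)
def leg(a,n): # leg position at flap angle a, n off hinge inner face line
    nn=-np.cos(a)*HX-np.sin(a)*Z; t=-np.sin(a)*HX+np.cos(a)*Z
    return HINGE+n*nn+.135*t
E
python3 - <<'E'
from pull import *
E0=leg(0,.031); C=hookpole(E0+.005*HX)-[0,0,.002]
for s in (.045,.03,.015,0):
    go(C+s*HY,r2,.08); robot.dwell(.1); print(s,ft())
# pull to contact
for n in (.036,.041,.044,.047):
    go(hookpole(leg(0,n)),r2,.05); robot.dwell(.2); print(n,ft())
snap("scene","s_in")
im=cv2.imread("pics/s_in.png")[85:165,340:450]; cv2.imwrite("pics/s_inc.png",cv2.resize(im,None,fx=5,fy=5,interpolation=cv2.INTER_CUBIC))
E
```

```text
0.045 [ 0.   0.6 -1.1]
0.03 [ 0.5  0.4 -1.3]
0.015 [ 0.3 -0.4 -1.2]
0 [-0.1  0.5 -1.7]
0.036 [-0.3  0.7 -1.1]
0.041 [-0.1  0.4 -1.8]
0.044 [-0.6  0.2 -0.9]
0.047 [-1.   1.2 -1.8]
```

View pics/s_inc.png

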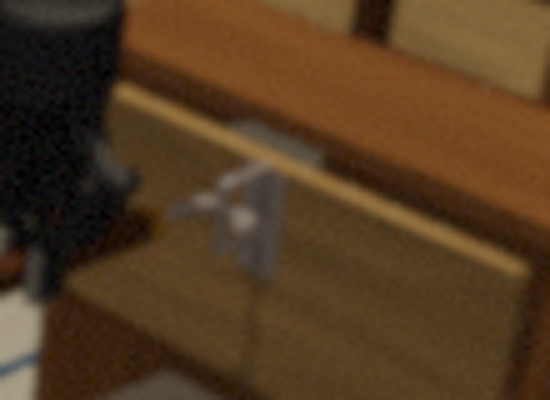

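The hook leg passes through the eye: its free end shows right of the outer bar at about (240,218) in the crop. Now I'll swing the flap.

Run:
```python
from pull import *
for a in np.arange(.1,1.01,.1):
    go(hookpole(leg(a,.046)),r2,.06); print(round(a,1),ft(),end=' ')
print(robot.read_time_s(),robot.read_width())
snap("scene","s_p"); snap("top","t_p")
print([(n,[(x[0].round(1),round(x[1],2)) for x in pts(n,"eye")]) for n in("scene","top")],proj("scene",leg(1.,.031)),proj("top",leg(1.,.031)))
a=cv2.imread("pics/s_p.png")[60:240,300:500];cv2.imwrite("pics/s_pc.png",cv2.resize(a,None,fx=3,fy=3,interpolation=cv2.INTER_CUBIC))
```

```text
0.1 [ 0.4 -0.5 -1.6] 0.2 [-0.1 -0.6 -2. ] 0.3 [ 0.1 -0.1 -1.1] 0.4 [ 0.  -1.3 -0.5] 0.5 [-0.2 -0.4 -1.8] 0.6 [-0.1 -0.5 -1.6] 0.7 [ 0.4  0.2 -1.9] 0.8 [-0.   0.5 -0.7] 0.9 [-0.5 -0.1 -1.8] 1.0 [-0.1 -0.5 -1.4] 22.175 0.016888185280086756
[('scene', [(array([365.1, 163.6]), 0.78), (array([160.4, 288.5]), 0.73)]), ('top', [(array([179.4, 229.9]), 0.79)])] [363.46074174 160.01747222] [179.14824353 228.06457026]
```

View pics/s_pc.png

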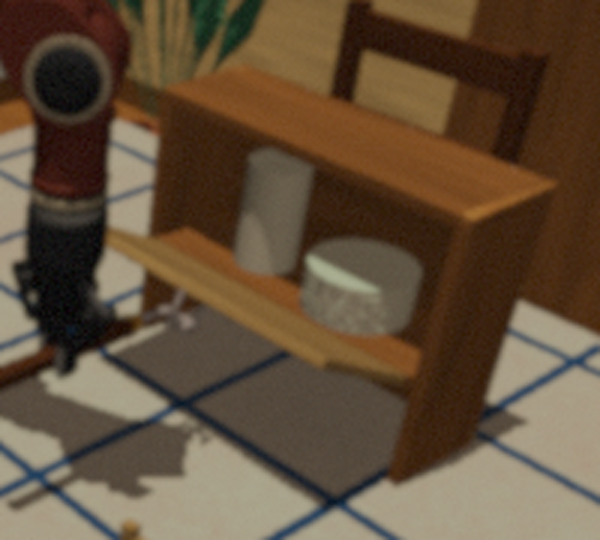

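Run:
```python
from pull import *
for a in (1.1,1.2,1.3,1.4,1.48,1.54):
    go(hookpole(leg(a,.044)),r2,.06); print(round(a,2),ft(),end=' ')
robot.dwell(1.0)
C=hookpole(leg(1.571,.031)+.005*HX); go(C,r2,.06); robot.dwell(.3); print(ft())
snap("scene","s_l"); e=pts("scene","eye"); print(e,proj("scene",leg(1.571,.031)),robot.read_time_s())
for s in (.015,.03,.045,.06):
    go(C+s*HY,r2,.08); print(s,ft())
go(C+.07*HY-.10*HX,r2,.2); go(C+.07*HY-.10*HX+[0,0,.1],r2,.3)
r=down(PYAW); mv(PR+[0,0,.13],r); robot.dwell(.1); go(PR+[0,0,.03],r,.2); go(PR+[0,0,.001],r,.06); robot.dwell(.2); print(ft(),pose())
snap("scene","s_l2")
a=cv2.imread("pics/s_l2.png")[60:310,230:500];cv2.imwrite("pics/s_l2c.png",cv2.resize(a,None,fx=2.2,fy=2.2,interpolation=cv2.INTER_CUBIC))
```

```text
1.1 [-0.4  0.9 -1.2] 1.2 [-1.  -0.7 -1.2] 1.3 [-0.1  0.2 -1.1] 1.4 [-0.4 -0.3 -1.8] 1.48 [ 0.3  0.3 -1.6] 1.54 [-0.7  0.6 -1.4] [-0.2 -0.1 -2. ]
[(array([333.592, 249.102]), 0.73), (array([358.4  , 182.406]), 0.71)] [359.52722493 181.75288333] 26.25
0.015 [ 0.3 -0.  -1.6]
0.03 [-0.4 -0.1 -1.9]
0.045 [ 0.   0.2 -1.3]
0.06 [-0.2  0.3 -1.5]
[0.6 4.3 5. ] (array([0.66334173, 0.01721962, 0.07745916]), array([2.12204265, 2.31469442, 0.00687833]))
```

View pics/s_l2c.png

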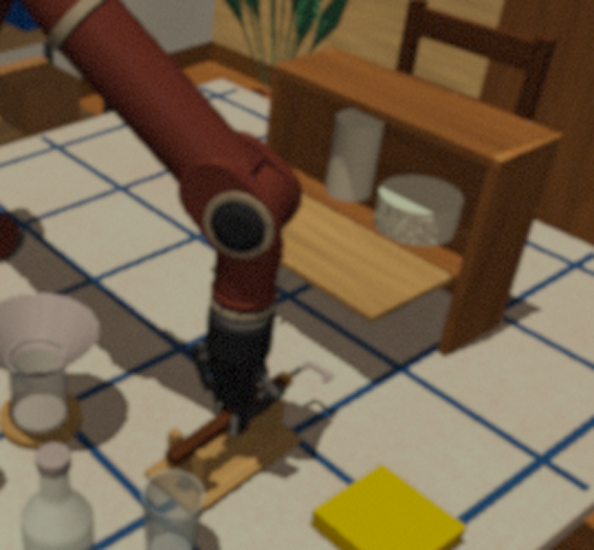

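Run:
```python
from h import *
r=down(PYAW); robot.gripper_to(.05,60); robot.dwell(.2); print(ft())
go(pose()[0]+[0,0,.12],r,.25)
mv([.662,-.03,.26],r); robot.dwell(.2)
im,ps=snap("wrist","w_rack2")
m=robot.cut_out("wrist","pole")[0]; print(m["p"],m["rect"],[proj("wrist",np.array([.662,.0155,.078])+s*np.array([np.cos(PYAW),np.sin(PYAW),0]),ps) for s in(.1,-.1)])
robot.gripper_to(.085,60)
r=down(np.radians(-35)); mv([.44,-.34,.42],r); robot.dwell(.2)
im,ps=snap("wrist","w_cups"); np.savez("ps2.npz",p=ps[0],r=ps[1])
for q in ("cup1","small1","funnel_mouth","jar","milk"):
    print(q,[(a.round().astype(int).tolist(),round(p,2),at_z("wrist",a,.15 if q[0]=="f" else 0,ps).round(4)) for a,p in pts("wrist",q)])
print(robot.read_time_s())
A=cv2.imread("pics/w_rack2.png");B=cv2.imread("pics/w_cups.png")
cv2.imwrite("pics/both.png",cv2.resize(np.vstack([A[:280],B]),None,fx=.85,fy=.85))
```

```text
[-0.2 -0.1  0.3]
0.6 [0.4957, 0.0, 0.5866, 0.6007] [array([285.79149638,  44.02174795]), array([284.64685132, 249.58774419])]
cup1 [([227, 158], 0.79, array([ 0.4994, -0.2731,  0.    ])), ([246, 71], 0.71, array([ 0.5988, -0.3844,  0.    ])), ([258, 73], 0.29, array([ 0.5843, -0.3986,  0.    ]))]
small1 [([302, 136], 0.94, array([ 0.457 , -0.3982,  0.    ])), ([364, 90], 0.74, array([ 0.4633, -0.5296,  0.    ])), ([281, 216], 0.72, array([ 0.3641, -0.2897,  0.    ])), ([256, 267], 0.66, array([ 0.3083, -0.1961,  0.    ])), ([255, 70], 0.24, array([ 0.5928, -0.3981,  0.    ]))]
funnel_mouth [([146, 251], 0.62, array([ 0.4653, -0.1315,  0.15  ])), ([228, 153], 0.52, array([ 0.5028, -0.3077,  0.15  ]))]
jar [([178, 215], 0.9, array([ 0.4697, -0.1386,  0.    ]))]
milk [([152, 60], 0.96, array([ 0.7198, -0.2671,  0.    ])), ([243, 74], 0.2, array([ 0.599 , -0.3776,  0.    ]))]
35.7833
```

View pics/both.png

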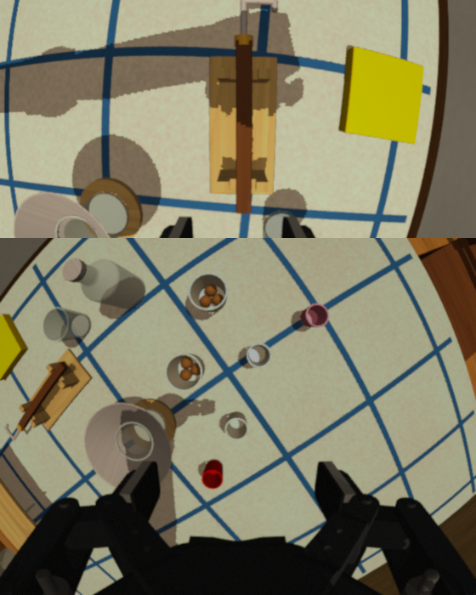

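Run:
```python
from h import *
d=np.radians
def t(k,P,p,yaws,rolls):
    for y in yaws:
        for ro in rolls:
            q=ik(P,side(d(y),d(p),d(ro)))
            if q is not None: print(k,p,y,ro,np.round(q,2).tolist())
t("B",(.594,-.387,.05),20,(45,60,75,90),(180,))
t("A",(.503,-.273,.05),20,(75,90,105,115),(180,))
t("F",(.464,-.135,.25),0,(45,60,75,90),(180,40,-40))
t("FL",(.635,.32,.18),20,(15,30,45,60,75,90),(180,))
t("FL2",(.525,.32,.18),20,(15,30,45,60,75,90),(180,))
```

```text
B 20 45 180 [1.3, 1.31, -0.76, 1.39, -0.6, 0.91, 0.63]
B 20 60 180 [1.2, 1.36, -0.73, 1.14, -0.44, 1.25, 0.55]
B 20 75 180 [1.1, 1.44, -0.74, 0.86, -0.3, 1.59, 0.53]
B 20 90 180 [0.95, 1.53, -0.75, 0.51, -0.2, 1.97, 0.56]
A 20 75 180 [1.21, 1.28, -0.7, 1.45, -0.38, 1.23, 0.71]
A 20 90 180 [1.11, 1.32, -0.69, 1.27, -0.25, 1.49, 0.71]
A 20 105 180 [1.0, 1.37, -0.7, 1.09, -0.12, 1.74, 0.75]
A 20 115 180 [0.93, 1.4, -0.71, 0.99, -0.03, 1.88, 0.79]
F 0 45 180 [1.54, 1.2, -1.14, 2.23, -1.28, 0.58, 1.28]
F 0 45 40 [1.54, 1.2, -1.14, 2.23, -1.28, 0.58, -2.56]
F 0 45 -40 [1.57, 1.27, -1.24, 2.23, -1.2, 0.48, -1.24]
F 0 60 180 [1.24, 0.96, -0.64, 2.04, -1.11, 1.18, 1.15]
F 0 60 40 [0.73, 0.87, 0.15, 2.06, -1.29, 1.74, -2.44]
F 0 60 -40 [1.03, 0.88, -0.31, 2.05, -1.21, 1.42, -1.17]
F 0 75 180 [1.11, 0.97, -0.54, 1.86, -0.92, 1.41, 1.01]
F 0 75 40 [0.67, 0.91, 0.16, 1.87, -1.12, 1.86, -2.54]
F 0 75 -40 [0.94, 0.92, -0.26, 1.86, -1.02, 1.59, -1.3]
F 0 90 180 [1.09, 1.06, -0.69, 1.67, -0.69, 1.53, 0.81]
F 0 90 40 [0.71, 0.95, -0.01, 1.69, -0.93, 1.88, -2.67]
F 0 90 -40 [0.83, 0.96, -0.22, 1.68, -0.87, 1.77, -1.38]
FL 20 15 180 [-1.0, 0.87, 0.56, 2.2, 2.95, 0.96, 1.17]
FL 20 30 180 [-0.47, 0.78, -0.01, 2.21, 3.18, 1.07, 1.57]
FL 20 45 180 [-0.07, 0.82, -0.39, 2.15, 3.52, 0.92, 1.77]
FL 20 60 180 [0.37, 1.05, -0.97, 2.02, 3.66, 0.46, 2.13]
FL 20 75 180 [0.46, 1.17, -1.12, 1.84, -1.34, 0.19, 1.07]
FL 20 90 180 [0.05, 0.93, -0.29, 1.65, -1.33, 1.03, 0.92]
FL2 20 60 180 [0.23, 0.91, -0.78, 2.31, 3.63, 0.81, 2.08]
FL2 20 75 180 [0.5, 1.15, -1.16, 2.15, 3.78, 0.27, 2.24]
FL2 20 90 180 [0.5, 1.16, -1.14, 1.96, -0.82, 0.31, 0.68]
```

```bash
cat >> h.py <<'E'
FUN=np.array([.464,-.135,.15])
def approach(c,yaw,pitch=20,gz=.05,back=.13,roll=180):
    """to pre-grasp in front of cup c, look, return refined centre"""
    r=side(np.radians(yaw),np.radians(pitch),np.radians(roll)); t=r.as_matrix()[:,2]
    G=np.array([c[0],c[1],gz]); mv(G-back*t+[0,0,.16],r); robot.dwell(.2)
    im,ps=snap("wrist"); L=[at_z("wrist",a,0,ps) for a,p in pts("wrist","cup1") if p>.3]
    L=[x for x in L if np.linalg.norm(x[:2]-G[:2])<.06]
    print("see",[x.round(4) for x in L],robot.read_joint_positions().round(2) if hasattr(robot.read_joint_positions(),'round') else robot.read_joint_positions(),robot.read_time_s())
    return r,t,(L[0] if L else None),im
E
python3 - <<'E'
from h import *
c=(.594,-.387)
r,t,s,im=approach(c,75); cv2.imwrite("pics/preB.png",im[:,:,::-1])
print(ft())
E
```

```text
Traceback (most recent call last):
  File "h.py", line 56, in approach
    G=np.array([c[0],c[1],gz]); mv(G-back*t+[0,0,.16],r); robot.dwell(.2)
                                ~~^^^^^^^^^^^^^^^^^^^^^^
  File "h.py", line 48, in mv
    def mv(P,r): robot.move_pose(list(np.array(P)-r.as_matrix()[:,2]*.006),list(r.as_rotvec()))
                 ~~~~~~~~~~~~~~~^^^^^^^^^^^^^^^^^^^^^^^^^^^^^^^^^^^^^^^^^^^^^^^^^^^^^^^^^^^^^^^
cell.Unreachable: the arm cannot take that pose within its joint ranges
```

Run:
```python
from h import *
d=np.radians
for nm,c in (("B",(.594,-.387)),("A",(.503,-.273))):
  for p in (20,28):
    for y in range(-75,125,15):
      r=side(d(y),d(p),np.pi);t=r.as_matrix()[:,2];G=np.array([*c,.05])
      v=[ik(G-b*t+[0,0,h],r) is not None for b,h in((0,0),(0,.15),(.09,0),(.09,.1),(.13,0),(.13,.16))]
      if v[0] and v[2]: print(nm,p,y,''.join('01'[x] for x in v),end=' | ')
```

```text
B 20 -75 111111 | B 20 -60 111111 | B 20 -45 111100 | B 20 -15 111101 | B 20 0 111111 | B 20 15 111111 | B 20 30 111111 | B 20 45 111111 | B 20 60 111111 | B 20 75 111100 | B 28 -75 111111 | B 28 -60 111111 | B 28 -45 111101 | B 28 -30 111101 | B 28 -15 111111 | B 28 0 111111 | B 28 15 111111 | B 28 30 111111 | B 28 45 111111 | B 28 60 111111 | B 28 75 111110 | A 20 -75 111111 | A 20 15 111110 | A 20 30 111111 | A 20 45 111111 | A 20 60 111111 | A 20 75 111111 | A 20 90 111111 | A 28 -75 111111 | A 28 15 111111 | A 28 30 111111 | A 28 45 111111 | A 28 60 111111 | A 28 75 111111 | A 28 90 111111 | A 28 105 111100 |
```

Run:
```python
from h import *
c=(.594,-.387)
r,t,s,im=approach(c,60,pitch=22,back=.11); cv2.imwrite("pics/preB.png",im[:,:,::-1])
print(ft())
```

```text
see [array([ 0.591 , -0.3874,  0.    ])] [ 1.25  1.13 -0.67  0.95 -0.52  1.59  0.38] 37.7917
[-0.4 -0.7  0.3]
```

View pics/preB.png

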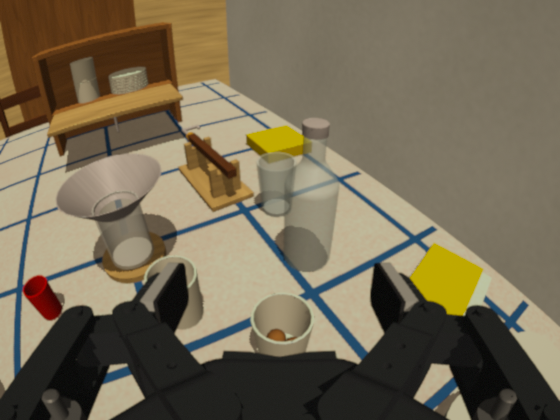

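```bash
cat >> h.py <<'E'
def grab(c,r,t,gz=.05,back=.11,grip=50):
    G=np.array([c[0],c[1],gz]); go(G-back*t,r,.2); go(G,r,.12); robot.dwell(.1); print("at",ft())
    robot.gripper_to(.03,grip); print("w",robot.read_width(),robot.read_grip_force())
    go(G+[0,0,.03],r,.1); go(G+[0,0,.26],r,.25); print("lift",ft(),robot.read_width(),robot.read_time_s())
def pour_pts(r,yaw,rolls,gz=.05,pitch=0,clear=.03,sh=.01):
    mt=r.inv().apply(Z); out=[]
    for ro in rolls:
        rp=side(np.radians(yaw),np.radians(pitch),np.radians(ro)); m=rp.apply(mt)
        low=-Z+m*m[2]; low/=np.linalg.norm(low); off=(.08-gz)*m+.033*low
        h=m*[1,1,0]; h/=np.linalg.norm(h)
        out.append((FUN+[0,0,clear]-sh*h-off,rp,np.degrees(np.arccos(m[2]))))
    return out
E
python3 - <<'E'
from h import *
c=(.5925,-.387); r=side(np.radians(60),np.radians(22),np.pi); t=r.as_matrix()[:,2]
grab(c,r,t)
for yaw in (60,75):
    W=pour_pts(r,yaw,(215,250,285,320))
    for P,rp,a in W: print(yaw,P.round(3),round(a),np.round(q,2).tolist() if (q:=ik(P,rp)) is not None else None)
    print(ik(W[0][0]+[0,0,.06],r))
E
```

```text
at [-0.6 -0.2  0.1]
w 0.06210924874539854 53.84213852870744
lift [ 0.3 -0.1 -2.2] 0.06169225558903735 41.7667
60 [ 0.441 -0.085  0.179] 41 [1.35, 1.22, -0.86, 2.17, -1.04, 0.83, 0.64]
60 [ 0.435 -0.096  0.202] 72 [1.29, 1.09, -0.72, 2.17, -1.11, 1.0, 0.08]
60 [ 0.445 -0.11   0.219] 104 [1.19, 0.99, -0.56, 2.13, -1.16, 1.18, -0.52]
60 [ 0.46  -0.128  0.225] 135 [1.08, 0.95, -0.38, 2.07, -1.19, 1.34, -1.13]
[ 1.36121976  0.84323999 -0.97249222  2.17394409 -0.89909125  0.68779345
  0.82964719]
75 [ 0.429 -0.093  0.179] 41 [1.24, 1.17, -0.75, 1.99, -0.78, 1.11, 0.43]
75 [ 0.426 -0.105  0.202] 72 [1.18, 1.07, -0.62, 1.98, -0.86, 1.25, -0.12]
75 [ 0.439 -0.116  0.219] 104 [1.08, 0.99, -0.47, 1.94, -0.93, 1.39, -0.69]
75 [ 0.459 -0.129  0.225] 135 [0.97, 0.96, -0.3, 1.88, -0.99, 1.53, -1.27]
[ 1.3877958   0.83527121 -0.96091095  2.18133679 -0.88214179  0.71288859
  0.83438207]
```

```bash
cat >> h.py <<'E'
def pour(r,yaw=75,zmin=.25):
    W=pour_pts(r,yaw,(215,250,285,320)); W=[(np.array([P[0],P[1],max(P[2],zmin)]),rp,a) for P,rp,a in W]
    for P,rp,a in W: assert ik(P,rp) is not None
    mv(W[0][0]+[0,0,.06],r); robot.dwell(.1)
    for P,rp,a in W: mv(P,rp)
    robot.dwell(.8); im,_=snap("top"); print("ft poured",ft(),robot.read_time_s(),robot.read_width())
    return W
def unpour(W,r):
    for P,rp,a in W[::-1]: mv(P,rp)
    mv(W[0][0]+[0,0,.06],r)
E
python3 - <<'E'
from h import *
r=side(np.radians(60),np.radians(22),np.pi)
W=pour(r)
snap("scene","s_pour"); print([(x[0].round(),round(x[1],2)) for x in pts("scene","nut1")])
a=cv2.imread("pics/s_pour.png")[130:380,100:370];cv2.imwrite("pics/s_pourc.png",cv2.resize(a,None,fx=2.2,fy=2.2,interpolation=cv2.INTER_CUBIC))
E
```

```text
ft poured [ 0.6  0.4 -0.7] 46.25 0.061737507816065434
[]
```

View pics/s_pourc.png

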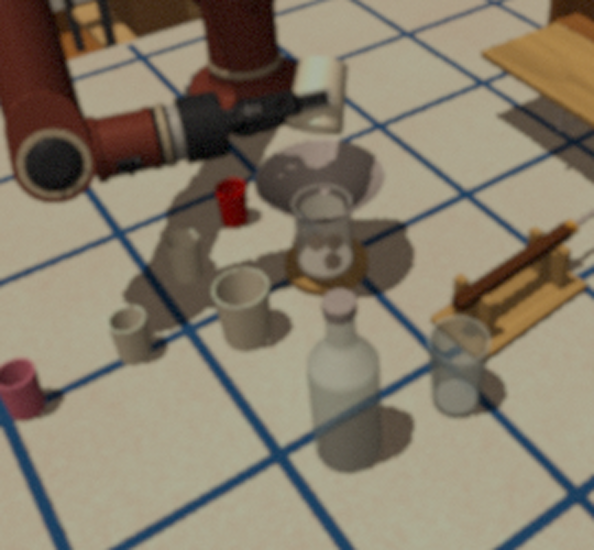

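Run:
```python
from h import *
d=np.radians
r=side(d(60),d(22),np.pi); W=pour_pts(r,75,(215,250,285,320)); W=[(np.array([P[0],P[1],max(P[2],.25)]),rp,a) for P,rp,a in W]
unpour(W,r); print(ft(),robot.read_time_s(),np.round(robot.read_joint_positions(),2).tolist())
for x in (.63,.60):
  for y in (30,45,60,75,90,105):
    rr=side(d(y),d(22),np.pi); t=rr.as_matrix()[:,2]; G=np.array([x,.315,.182])
    v=[ik(p,rr) for p in (G,G+[0,0,.1],G-.1*t,G-.1*t+[0,0,.1])]
    print(x,y,[None if q is None else np.round(q,1).tolist() for q in v])
```

```text
[-0.  -0.3 -1.8] 48.8917 [1.38, 0.64, -0.9, 2.13, -0.94, 0.92, 0.76]
0.63 30 [[0.2, 1.1, -1.2, 2.2, 2.8, 1.2, 2.6], [0.2, 0.8, -1.1, 2.1, 2.6, 0.9, 2.6], None, [0.3, 0.6, -1.1, 2.3, 2.6, 0.9, 2.4]]
0.63 45 [[0.3, 1.1, -1.2, 2.1, 3.0, 0.8, 2.7], [0.4, 0.9, -1.1, 2.1, 2.9, 0.6, 2.5], [0.5, 1.0, -1.2, 2.3, 3.0, 0.8, 2.5], [0.5, 0.7, -1.1, 2.3, 3.1, 0.5, 2.2]]
0.63 60 [[0.4, 1.1, -1.2, 2.0, 3.2, 0.4, 2.6], [0.5, 0.9, -1.2, 2.0, 3.5, 0.2, 2.2], [0.6, 1.0, -1.2, 2.2, 3.6, 0.3, 2.3], [0.7, 0.8, -1.2, 2.1, 4.2, 0.3, 1.5]]
0.63 75 [[0.4, 1.1, -1.1, 1.9, -1.3, 0.2, 1.0], [0.5, 1.0, -1.2, 1.8, -0.9, 0.2, 0.4], [0.6, 1.0, -0.9, 1.9, -1.2, 0.4, 0.9], [0.6, 0.8, -1.0, 1.9, -1.0, 0.5, 0.5]]
0.63 90 [[0.3, 1.0, -0.7, 1.7, -1.0, 0.7, 0.7], [0.4, 0.9, -0.9, 1.6, -0.8, 0.7, 0.4], [0.5, 1.0, -0.8, 1.6, -0.8, 0.8, 0.6], [0.5, 0.8, -0.9, 1.6, -0.8, 0.9, 0.4]]
0.63 105 [[0.2, 1.1, -0.7, 1.4, -0.7, 1.0, 0.5], [0.3, 1.0, -0.8, 1.4, -0.6, 1.1, 0.4], [0.4, 1.1, -0.7, 1.3, -0.6, 1.2, 0.4], [0.4, 1.0, -0.8, 1.3, -0.6, 1.2, 0.3]]
0.6 30 [[0.2, 1.1, -1.2, 2.3, 2.7, 1.2, 2.6], [0.2, 0.8, -1.1, 2.2, 2.6, 1.0, 2.5], None, None]
0.6 45 [[0.3, 1.1, -1.2, 2.2, 3.0, 0.9, 2.7], [0.4, 0.8, -1.1, 2.2, 2.9, 0.6, 2.5], None, [0.5, 0.6, -1.1, 2.3, 3.1, 0.6, 2.2]]
0.6 60 [[0.4, 1.1, -1.2, 2.1, 3.2, 0.4, 2.6], [0.5, 0.9, -1.2, 2.1, 3.4, 0.3, 2.2], [0.6, 1.0, -1.2, 2.2, 3.5, 0.4, 2.3], [0.7, 0.7, -1.2, 2.2, 4.0, 0.3, 1.6]]
0.6 75 [[-0.8, 1.2, 1.1, 2.0, 4.2, 2.0, 0.9], [0.5, 1.0, -1.2, 1.9, -0.9, 0.2, 0.4], [0.6, 1.0, -1.0, 2.0, -1.3, 0.4, 1.0], [0.7, 0.8, -1.0, 1.9, -1.1, 0.5, 0.6]]
0.6 90 [[0.3, 1.0, -0.7, 1.7, -1.1, 0.7, 0.8], [0.4, 0.9, -0.9, 1.7, -0.9, 0.7, 0.5], [0.5, 0.9, -0.8, 1.7, -0.9, 0.8, 0.6], [0.5, 0.8, -0.9, 1.7, -0.8, 0.9, 0.4]]
0.6 105 [[0.3, 1.1, -0.7, 1.5, -0.7, 0.9, 0.6], [0.3, 0.9, -0.8, 1.5, -0.7, 1.0, 0.4], [0.4, 1.0, -0.8, 1.4, -0.6, 1.1, 0.5], [0.4, 0.9, -0.9, 1.4, -0.6, 1.2, 0.3]]
```

```bash
cat >> h.py <<'E'
def place(x,y,yaw,gz=.05):
    d=np.radians; r=side(d(yaw),d(22),np.pi); t=r.as_matrix()[:,2]; G=np.array([x,y,.13+gz])
    mv(G+[0,0,.13],r); robot.dwell(.1); f0=ft()[2]; go(G+[0,0,.02],r,.15)
    for h in (.006,.004,.002,.001,0,-.001,-.002,-.003):
        go(G+[0,0,h],r,.04); robot.dwell(.05); f=np.mean([ft()[2] for _ in range(4)])
        if f-f0>2.5: break
    print("touch",h,f-f0); robot.gripper_to(.085,50); go(G-.12*t,r,.15); go(G-.12*t+[0,0,.12],r,.25); print(robot.read_time_s())
E
python3 - <<'E'
from h import *
place(.625,.315,97)
snap("scene","s_pl1"); print([(x[0].round(),round(x[1],2),at_z("scene",x[0],.13).round(3)) for x in pts("scene","cup1")])
r=down(0.); 
for y in (75,90):
    rr=side(np.radians(y),np.radians(22),np.pi);t=rr.as_matrix()[:,2];G=np.array([.503,-.273,.05])
    print([None if (q:=ik(p,rr)) is None else np.round(q,1).tolist() for p in(G-.11*t+[0,0,.16],G-.11*t,G,G+[0,0,.26])])
snap("top"); print([(x[0].round(),round(x[1],2),at_z("top",x[0],0).round(3)) for q in("cup1","small1") for x in pts("top",q)])
E
```

```text
touch 0 2.8
55.225
[(array([213., 279.]), 0.79, array([ 0.616, -0.315,  0.13 ]))]
[[1.3, 1.0, -0.7, 1.2, -0.4, 1.6, 0.5], [1.2, 1.2, -0.6, 1.3, -0.4, 1.5, 0.7], [1.2, 1.2, -0.6, 1.5, -0.5, 1.2, 0.8], [1.2, 0.9, -0.7, 1.4, -0.5, 1.5, 0.5]]
[[1.1, 1.1, -0.7, 1.0, -0.3, 1.9, 0.5], [1.1, 1.3, -0.6, 1.0, -0.3, 1.8, 0.7], [1.1, 1.3, -0.6, 1.3, -0.3, 1.5, 0.8], [1.1, 1.0, -0.7, 1.2, -0.4, 1.7, 0.5]]
[(array([165., 190.]), 0.68, array([0.64 , 0.356, 0.   ])), (array([357., 226.]), 0.56, array([ 0.506, -0.274,  0.   ])), (array([394., 239.]), 0.73, array([ 0.46 , -0.392,  0.   ])), (array([437., 238.]), 0.57, array([ 0.462, -0.531,  0.   ]))]
```

```bash
sed -i 's/def place(x,y,yaw,gz=.05):/def place(x,y,yaw,gz=.05,pitch=22):/; s/r=side(d(yaw),d(22),np.pi); t=r.as/r=side(d(yaw),d(pitch),np.pi); t=r.as/' h.py
python3 - <<'E'
from h import *
d=np.radians
c=(.5035,-.273)
mv([.5,.0,.36],side(d(75),d(22),np.pi))
r,t,s,im=approach(c,93,pitch=30,back=.06)
if s is not None: c=(.5*c[0]+.5*s[0],.5*c[1]+.5*s[1])
print(c)
r2=r
grab(c,r,t,back=.05)
W=pour_pts(r,75,(215,250,285,320));print([ik([*P[:2],max(P[2],.25)],rp) is not None for P,rp,a in W],[round(a) for _,_,a in W])
E
```

```text
see [array([ 0.51 , -0.277, -0.   ])] [ 1.1   1.06 -0.73  1.12 -0.24  1.74  0.56] 58.0583
(np.float64(0.506767287967852), np.float64(-0.27502169460806214))
at [ 1.  -0.3  0.3]
w 0.062327541128663 53.701538586756214
lift [ 1.  -0.3 -2.2] 0.06176864524701919 61.5667
[True, True, True, True] [45, 73, 103, 132]
```

Run:
```python
from h import *
d=np.radians
r=side(d(93),d(30),np.pi)
W=pour(r); unpour(W,side(d(75),d(30),np.pi)); print(ft())
place(.525,.315,95,pitch=30)
mv([.47,.02,.42],down(d(-90))); robot.dwell(.3)
im,ps=snap("wrist","w_chk"); c=proj("wrist",FUN,ps); print(c,robot.read_time_s(),robot.read_joint_positions())
for q in("nut1","cup1","small1"): print(q,[(x[0].round(),round(x[1],2),at_z("wrist",x[0],.03 if q[0]=="n" else 0,ps).round(3)) for x in pts("wrist",q)])
im2,_=snap("scene")
A=cv2.resize(im,(480,360));B=cv2.resize(im2[80:400,80:560],(480,320)); 
cv2.imwrite("pics/chk.png",cv2.resize(np.vstack([A,B]),None,fx=.88,fy=.88)[:,:,::-1])
```

```text
ft poured [ 0.3  0.1 -1.4] 65.6083 0.06207670537466342
[ 0.4  0.4 -3.3]
touch 0 4.800000000000001
74.375
[283.73526505  52.91683843] 76.7583 [ 0.71369139  0.35803065 -1.14521294  1.59154769  0.32936024  1.40603144
  2.67911   ]
nut1 [(array([291.,  76.]), 0.6, array([ 0.451, -0.123,  0.03 ])), (array([294.,  67.]), 0.54, array([ 0.447, -0.138,  0.03 ])), (array([262.,  69.]), 0.49, array([ 0.496, -0.135,  0.03 ])), (array([290.,  57.]), 0.47, array([ 0.452, -0.155,  0.03 ])), (array([281.,  70.]), 0.43, array([ 0.467, -0.133,  0.03 ])), (array([284.,  83.]), 0.39, array([ 0.462, -0.112,  0.03 ]))]
cup1 [(array([182., 352.]), 0.7, array([0.684, 0.428, 0.   ])), (array([245., 360.]), 0.48, array([0.544, 0.439, 0.   ])), (array([294.,  70.]), 0.2, array([ 0.445, -0.139,  0.   ]))]
small1 [(array([375.,  43.]), 0.67, array([ 0.306, -0.194,  0.   ]))]
```

View pics/chk.png

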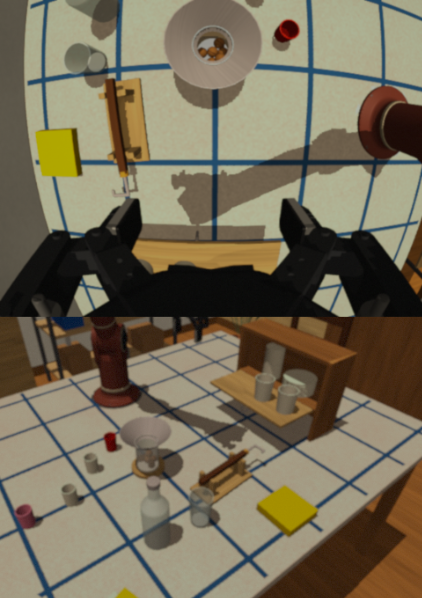

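The jar holds the walnuts, seen through the funnel at about (212,45). Both large cups stand on the flap and the pole is in its rack. Next, the small white cups, grasped top-down.

```bash
cat >> h.py <<'E'
def smalls(cam_,ps,im):
    out=[]
    for m in robot.cut_out(cam_,"small1"):
        if m["p"]<.4: continue
        g=m["region"]; px=im[g].astype(float).mean(0); sat=(px.max()-px.min())/px.max()
        out.append((m["p"],np.array([np.nonzero(g)[1].mean(),np.nonzero(g)[0].mean()]),px.round(),round(sat,2)))
    return out
E
python3 - <<'E'
from h import *
d=np.radians
mv([.44,-.05,.42],down(d(-60))); mv([.42,-.36,.36],down(d(-35))); robot.gripper_to(.065,40); robot.dwell(.2)
im,ps=snap("wrist")
for p,c,px,s in smalls("wrist",ps,im): print(round(p,2),c.round(),px,s,at_z("wrist",c,.03,ps).round(4))
P=[(x[0].round(),round(x[1],2),at_z("wrist",x[0],0,ps).round(4)) for x in pts("wrist","small1")]; print(P)
for c in ((.364,-.288),(.457,-.397)):
    print([(y,np.round(q,2).tolist()) for y in (-90,-45,0,45,90) if (q:=ik([*c,.035],down(d(y)))) is not None and ik([*c,.2],down(d(y))) is not None])
print(robot.read_time_s())
E
```

```text
0.93 [258. 230.] [120. 115.  95.] 0.21 [ 0.3669 -0.2853  0.03  ]
0.87 [286. 136.] [135. 133. 119.] 0.12 [ 0.456  -0.3965  0.03  ]
0.71 [229. 292.] [96. 14. 10.] 0.9 [ 0.3086 -0.1849  0.03  ]
0.61 [362.  83.] [103.  63.  65.] 0.39 [ 0.4593 -0.5286  0.03  ]
[(array([353.,  86.]), 0.97, array([ 0.4612, -0.524 ,  0.    ])), (array([284., 133.]), 0.93, array([ 0.4603, -0.3973,  0.    ])), (array([232., 280.]), 0.7, array([ 0.313 , -0.1897,  0.    ])), (array([259., 224.]), 0.69, array([ 0.3664, -0.2852,  0.    ]))]
[(-90, [0.23, 0.79, 0.6, 2.15, -0.98, 0.5, -1.54]), (-45, [0.31, 0.75, 0.48, 2.15, -0.85, 0.43, -0.88]), (0, [0.38, 0.73, 0.37, 2.15, -0.71, 0.38, -0.24]), (45, [0.45, 0.71, 0.26, 2.15, -0.53, 0.34, 0.37]), (90, [0.53, 0.7, 0.13, 2.15, -0.29, 0.31, 0.91])]
[(-90, [0.23, 0.98, 0.81, 1.76, -0.93, 0.84, -1.65]), (-45, [0.3, 0.92, 0.65, 1.76, -0.79, 0.75, -0.98]), (0, [0.38, 0.88, 0.5, 1.75, -0.63, 0.68, -0.33]), (45, [0.48, 0.84, 0.34, 1.75, -0.44, 0.62, 0.29]), (90, [0.58, 0.82, 0.17, 1.75, -0.23, 0.59, 0.88])]
82.925
```

```bash
cat >> h.py <<'E'
def pick_small(c,yaw=-45):
    r=down(np.radians(yaw)); P=np.array([*c,.035]); robot.gripper_to(.066,40); mv(P+[0,0,.13],r); robot.dwell(.1); go(P,r,.15); robot.dwell(.1); print("at",ft())
    robot.gripper_to(.02,40); print("w",robot.read_width()); go(P+[0,0,.03],r,.1); go(P+[0,0,.3],r,.3); print(ft(),robot.read_width(),robot.read_time_s())
def place_small(x,y,yaw=0):
    r=down(np.radians(yaw)); P=np.array([x,y,.165]); mv([.46,.02,.36],r); mv(P+[0,0,.12],r); robot.dwell(.1); f0=np.mean([ft()[2] for _ in range(4)]); go(P+[0,0,.015],r,.15)
    for h in (.005,.003,.001,0,-.001,-.002,-.003,-.004):
        go(P+[0,0,h],r,.04); robot.dwell(.05); f=np.mean([ft()[2] for _ in range(4)])
        if f-f0>2: break
    print("touch",h,f-f0); robot.gripper_to(.066,40); robot.dwell(.1); go(P+[0,0,.15],r,.2); mv([.46,.02,.36],r); print(robot.read_time_s())
E
python3 - <<'E'
from h import *
print([ik([x,.312,z],down(0.)) is not None for x in(.44,.37) for z in(.165,.285)], ik([.46,.02,.36],down(0.)) is not None)
pick_small((.366,-.286))
if robot.read_width()>.03: place_small(.37,.315)
E
```

```text
[True, True, True, True] True
at [-0.7  0.8 -0. ]
w 0.04200507069321304
[ 0.1 -0.1 -0.9] 0.041929031878298315 87.0583
touch 0 5.3999999999999995
94.3333
```

Run:
```python
from h import *
d=np.radians
mv([.44,-.05,.42],down(d(-45))); mv([.42,-.36,.36],down(d(-35))); robot.dwell(.2)
im,ps=snap("wrist"); L=[(p,at_z("wrist",c,.03,ps),s) for p,c,px,s in smalls("wrist",ps,im)]
print([(round(p,2),q.round(3),s) for p,q,s in L])
c=[q for p,q,s in L if s<.3 and np.linalg.norm(q[:2]-[.457,-.397])<.08]
if c:
    pick_small((c[0][:2]+[.458,-.397])/2 if np.linalg.norm(c[0][:2]-[.457,-.397])<.015 else c[0][:2])
    if robot.read_width()>.03: place_small(.445,.315)
snap("top")
for q in("cup1","small1"): print(q,[(x[0].round(),round(x[1],2),at_z("top",x[0],.13).round(3)) for x in pts("top",q)])
snap("scene")
for q in("cup1","small1","nut1","pole"): print(q,[(x[0].round(),round(x[1],2),at_z("scene",x[0],.13 if q!="pole" else .069).round(3)) for x in pts("scene",q)])
```

```text
[(0.62, array([ 0.455, -0.396,  0.03 ]), np.float64(0.13)), (0.61, array([ 0.307, -0.184,  0.03 ]), np.float64(0.94))]
at [-1.  -0.6 -0.5]
w 0.04243018515698083
[ 0.5 -0.2 -1.2] 0.0423748508993474 100.675
touch 0 5.800000000000001
108.1917
cup1 [(array([166., 220.]), 0.78, array([0.529, 0.32 , 0.13 ])), (array([166., 190.]), 0.56, array([0.622, 0.32 , 0.13 ]))]
small1 [(array([166., 270.]), 0.76, array([0.379, 0.322, 0.13 ])), (array([332., 284.]), 0.68, array([ 0.325, -0.175,  0.13 ])), (array([436., 236.]), 0.58, array([ 0.463, -0.493,  0.13 ])), (array([168., 247.]), 0.47, array([0.447, 0.316, 0.13 ]))]
cup1 [(array([375., 172.]), 0.91, array([0.523, 0.309, 0.13 ])), (array([402., 187.]), 0.55, array([0.626, 0.311, 0.13 ]))]
small1 [(array([346., 153.]), 0.79, array([0.378, 0.32 , 0.13 ])), (array([111., 314.]), 0.66, array([ 0.574, -0.532,  0.13 ])), (array([359., 160.]), 0.63, array([0.437, 0.322, 0.13 ]))]
nut1 [(array([258., 333.]), 0.59, array([ 0.794, -0.314,  0.13 ]))]
pole [(array([334., 251.]), 0.9, array([0.665, 0.013, 0.069])), (array([376., 172.]), 0.72, array([0.46 , 0.392, 0.069]))]
```

Run:
```python
from h import *
d=np.radians
mv([.5,.2,.42],down(d(90))); robot.dwell(.2)
im,ps=snap("wrist")
for q in("nut1","cup1","small1"): print(q,[(x[0].round(),round(x[1],2),at_z("wrist",x[0],.13,ps).round(3)) for x in pts("wrist",q)])
hsv=cv2.cvtColor(im,cv2.COLOR_RGB2HSV)
for x in (.625,.525,.445,.37):
    c=proj("wrist",[x,.315,.14],ps).astype(int); w=im[max(c[1]-3,0):c[1]+4,c[0]-3:c[0]+4].reshape(-1,3).mean(0); print(x,c,w.round())
mv([.47,.02,.42],down(d(-90))); robot.dwell(.2)
im,ps=snap("wrist"); print("jar nuts",[(x[0].round(),round(x[1],2)) for x in pts("wrist","nut1")],proj("wrist",[.464,-.135,.03],ps))
# brown pixels in funnel annulus vs spout
c=proj("wrist",FUN,ps); print(c,robot.read_time_s())
```

```text
nut1 []
cup1 [(array([300.,  87.]), 0.91, array([0.526, 0.313, 0.13 ])), (array([375.,  82.]), 0.63, array([0.623, 0.324, 0.13 ]))]
small1 [(array([182.,  92.]), 0.9, array([0.375, 0.311, 0.13 ])), (array([236.,  84.]), 0.56, array([0.446, 0.318, 0.13 ])), (array([277., 122.]), 0.37, array([0.498, 0.268, 0.13 ]))]
0.625 [378  88] [178. 184. 165.]
0.525 [299  84] [130. 118.  94.]
0.445 [234  85] [128. 117.  92.]
0.37 [175  89] [124. 112.  88.]
jar nuts [(array([281.,  69.]), 0.63), (array([291.,  58.]), 0.61), (array([279.,  85.]), 0.56), (array([263.,  66.]), 0.42), (array([292.,  80.]), 0.39)] [282.74035481  68.72519096]
[283.79087682  52.82554427] 112.775
```

No nuts remain in the cups, four cups stand on the flap, and the nuts are in the jar. Handing the job in.

Run:
```python
from h import *
print(robot.finish_job())
```

```text
the job is handed in; nothing more can be done
None
```

I handed the job in after about 113 s: the flap is level, the pole is back in its rack, the walnuts are in the jar and all four cups stand on the flap; the final check was numeric only, because I had used all 14 picture views.

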